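# Lock the spring prop leg under a board stand and draw out the block

## Robot

A 7-joint arm with a two-finger parallel gripper is mounted at the origin on the work surface. World frame = base frame: x ahead of the robot, y to its left, z up, the work surface at z = 0. Lengths are in m, angles in rad, forces in N, time in s.
With the tool pointing down it reaches from about 0.4 to 0.85 m from the base axis. Payload 4.5 kg.
Tool frame: the origin (TCP) lies between the finger pads; the fingertips stand 19 mm ahead of it and the grasp point (between the pads) is the TCP (r.tips_ahead is the distance from the TCP to the fingertips, in m); z points along the fingers, y is the line along which they close (so a half turn about z gives the same grasp; the last joint's range is limited). The gripper opens to 88 mm and grips with 3 to 60 N. Pads are 18 mm wide; open, the fingers measure 123 mm over their backs; the gripper's body (75 mm by 187 mm) begins 45 mm behind the grasp point.
Start: joints at [1.178, 0.689, -0.195, 1.565, 0.157, 0.902, -0.215], TCP at [0.259, -0.569, 0.258] pointing down, gripper open.
Joint ranges: [-3.01, 3.01], [-0.46, 2.08], [-1.47, 1.51], [0.13, 2.56], [-1, 4.14], [0.04, 2.09], [-2.66, 2.66]. Speed limits (rad/s): [2.57, 2.57, 3.14, 3.14, 3.14, 3.14, 3.14].

## Interface

Orientations are given as a unit quaternion [x, y, z, w].
In Python, from plant import r, cams, models gives the robot as it stands. The module is installed in compiled form; this text tells all that it offers.
- The arm moves only by the tool jog_arm, never from a script. Its arguments are lists of equal length, an entry for each row: "turn": the turn, a rotation vector about the tool's x, y, z in rad, a list of three; "translation": the shift along the tool's x, y, z in m, a list of three; "grip": the closure, from 0 (fully open) to 1 (shut). In form: {"turn": [[ax, ay, az], ...], "translation": [[tx, ty, tz], ...], "grip": [grip, ...]}. A call has 1 to 20 rows; each row is the pose to reach, as a shift and turn from the pose commanded when the call began, along the tool's axes at that moment; what a row does not reach only later rows make up. A row lasts 1/8 s, in which the tool goes at most 62.5 mm and 10.7 degrees, less where a joint would pass 70% of its speed; a pose out of reach is approached as far as the arm can. A call with a gripper value outside its range is refused whole. The fingers move at their own pace and stop on an object; "force" is the grip in N (left out, the last holds). Time passes only in rows, so rows that repeat a pose let the fingers close. It gives the time, the measured TCP pose, the force, the opening and the grip force at its end, in the units of the state.
- r.get_state(): the state, without advancing time (a new reading comes with each control period).
- cams.snapshot(name): name is "side" or "top" or "wrist"; returns the picture (420x560x3 uint8, red, green, blue); there is no depth.
- cams.camera_params(name): a dict with "fx", "fy", "cx", "cy" (pixels), "eye" and "orientation" of the camera in the world. Camera axes: x right, y up, looking along -z (the intrinsics and any distortion apply to the point x, -y, -z); pixel columns grow to the right and rows downward; lengths in m; the calibration is good to about 2 mm. A picture is of the moment at which its call begins: read the wrist's pose just before it. camera_params takes no time and is no camera call; for the wrist camera it gives the pose at the moment of the call.
- r.finish_job(): hands the job in; it is judged then, once.
Trained networks look in the newest picture that a camera, given by its name, has taken for a name from the list of things; names that differ only in an ending like _2 or _b are one class to them, and where a whole thing is asked for, a point or a joint stands for the part that bears it (a point fixed in the world has none). Each returns a list of dicts, best first, with "p" (0 to 1); they miss things now and then, are a little off and sometimes report something else, mostly with a low value. They report only what shows in the picture. A call takes as long as a camera call. They do not tell look-alikes from the thing itself.
- models.find_in(camera, name): "position" ([x, y, z] in m, in world coordinates, good to about 4 mm: the middle of the surface that is visible of it).
- models.masks_of(camera, name): "pixels" (420x560 bool, what is visible of it).
- models.place_of(camera, name): "position" ([x, y, z] in m, in world coordinates, good to about 4 mm: a listed point, or the origin of a listed thing).
The state is a dict: "clock": time; "q": joint angles; "qd": joint speeds; "joint_torque": joint torques, N m; "tool_pos": TCP position; "eef_rot": TCP orientation; "contact_force": force on the tool from outside, world axes, zero at the start; "moment": the same for the moment, N m; "opening": opening from 0.0 (shut) to 1.0 (fully open); "finger_force": force on a finger pad.
Only numpy, scipy, OpenCV 4.12 (cv2) and the standard library are available. Lean on these libraries where they do the work, as an engineer would, in place of code of your own. Each camera call takes 0.05 s, during which the arm holds its last target. There are 200 camera calls.

## Task

The circuit-board stand is propped up on a wooden block. Push its red spring-loaded leg down and out, past the point where it snaps over and locks, and only then draw the wooden block right out from under the panel, so that the panel comes down to stand on its own leg. Leave the block upright on the bench, at least 20 mm clear of the stand, do not let the board fall, and leave the other things on the bench where they are.

Things in the scene. Friction and masses are not known exactly. Their poses are not given: they have to be found in the camera images.
- stand: Fixed base of the tilting circuit-board stand. Origin at bench level under the middle of the panel's hinge line; x points from the robot towards the panel's raised edge, y along the hinge to the robot's left, away from the leg, z up. Dark hinge rail 36 x 190 x 18 mm along y at x = 0, ears 45 mm high; hinge axis 30 mm up. A 6 mm thick, 34 mm wide runner lies along x from 0 to 175 mm at y = -90 mm; the foot lands on it.
- panel (a joint): Tilt of the aluminium panel with the green board: 0 level, grows as the far edge rises; 0.68 rad on the block, 0.63 rad on its locked leg. 170 mm wide (y -85 to 85 mm), 8 mm thick, parts on top add 12 mm; spans 7 to 192 mm from the hinge axis. 0.5 kg; its hinge is damped, so it sinks slowly, but only block or leg hold it up.
- leg (a joint): Swing of the red prop leg: 0 = folded back along the panel's -y side, foot towards the hinge; grows as it swings down, then away from the hinge. A spring keeps it folded below about 0.6 rad and beyond that snaps it by itself to the stop at 1.13 rad: locked. At most 6 N are needed at the pin. With the panel on the block the foot clears the runner by about 4 mm.
- leg_pivot (a point): The leg's pivot, 150 mm from the hinge axis in the panel's mid-plane, at y = -90 mm of the stand; its axis is parallel to the hinge axis. The leg bar is 108 mm long from pivot to foot, 14 mm wide, 6 mm thick, with a rubber foot 12 mm across.
- leg_pin (a point): Point on the leg's push pin, 48 mm out (-y) from the red leg bar, 62 mm from the pivot line. The pin is a steel rod 10 mm thick, parallel to the hinge axis, sticking out 58 mm sideways from the bar and ending in a red button 16 mm across. A fingertip on its hinge side can push it along its arc about leg_pivot, first down and away, then level.
- panel_edge (a point): Middle of the panel's raised far edge, 192 mm from the hinge axis.
- bar_mid (a point): Middle of the round steel bar, 12 mm thick and 160 mm long (y -80 to 80 mm), fixed under the panel 165 mm from the hinge axis, 16 mm below its mid-plane. It rests on top of the block.
- block: Loose wooden block, 40 mm (x) by 150 mm (y) by 115 mm high, 0.25 to 0.45 kg, origin at the centre of its underside. It stands on the bench under the bar, long side along the hinge; its +y end sticks out 60 to 85 mm past the panel's +y side and can be gripped there across the 40 mm width from above and drawn out towards +y of the stand. Grip firmly: it can drag with up to 15 N.
- block_end_a (a point): Middle of the lower edge of the block's -y end (the end under the panel).
- block_end_b (a point): Middle of the lower edge of the block's +y end (the end that sticks out).
- flux_bottle: Bystander: small white bottle with red cap, 44 mm across, 110 mm high, loose; origin at the centre of its underside.
- solder_reel: Bystander: reel of solder wire with red flanges standing on end, 56 mm across, 52 mm high, loose; origin at the centre of its underside.
- tip_tin: Bystander: blue tip-cleaner tin with brass top, 54 mm across, 38 mm high, loose; origin at the centre of its underside.
- screwdriver: Bystander: screwdriver 160 mm long lying beyond the raised edge; origin under its middle.
- iron_holder: Fixed obstacle: soldering-iron holder, dark foot 50 x 70 x 22 mm with a slanted sleeve and blue handle up to 155 mm high, beside the block's way out, on the side away from the robot; origin at the centre of its underside.
Things that resemble listed ones, but are neither listed nor needed, are in the scene too. Leave any orange or purple look-alike of the block alone.

How it is judged:
On the way, in this order (a step that is already met when the one before it is completed fails the run):
1. the leg has snapped over and is locked while the panel still rests on the block (value of joint leg above 1.05 rad and value of joint panel above 0.662 rad), for 0.2 s.
2. the block is drawn out clear of the stand and the panel stands on its locked leg (value of joint leg above 1.05 rad and value of joint panel between 0.6 and 0.65 rad and (y of each of block_end_a, block_end_b in the frame of stand above 0.105 m or y of each of block_end_a, block_end_b in the frame of stand below -0.175 m or x of each of block_end_a, block_end_b in the frame of stand above 0.215 m or x of each of block_end_a, block_end_b in the frame of stand below -0.04 m)), for 0.2 s.
At the end, for the whole second after the job is handed in: The leg is locked (its joint above 1.05 rad), the panel stands on it (0.60 to 0.65 rad), both ends of the block lie at least 20 mm outside the stand on one side, the block stands upright (within 0.1 rad) on the bench, and everything is at rest (all of step 2 and angle between block's own z axis and vertical below 0.1 rad and height (world z) of block below 0.008 m and velocity of joint panel between -0.05 and 0.05 rad/s and linear speed of block below 0.02 m/s); the robot touches nothing.
It fails at once if the board was let fall: the panel sank below its standing angle (value of joint panel below 0.57 rad).
It fails at once if a bystander (bottle, reel, tin or screwdriver) was pushed away by more than 25 mm or knocked over (distance of any of flux_bottle, solder_reel, tip_tin, screwdriver from where it was at the start of the episode above 0.025 m or angle between any of flux_bottle, solder_reel, tip_tin's own z axis and vertical above 0.4 rad).
It also fails if it takes over 50 s, if anything falls off the work surface, if the arm or the gripper's body presses on something with over 40 N, if the wrist force passes 120 N, or if a joint passes its speed limit or range.

## Working session

There is one attempt and no reset: what is moved stays moved. The work goes in short steps, Python scripts to look and compute and a tool call to move; the robot and the scene stay as the last step left them, time stands still between calls to the robot, and variables do not carry over. Pictures are saved under pics/ and viewed, at most 10 in all, crops included, and the job is handed in when it is done.

Besides the shell and the picture viewer there is one more tool, called after ">>>" by a JSON object that holds its "method" and its "body". jog_arm: Moves the arm, as the interface text tells. Its arguments: {"type":"object","properties":{"turn":{"type":"array"},"translation":{"type":"array"},"grip":{"type":"array"},"force":{"type":"number"}},"required":["turn","translation","grip"]}

```bash
mkdir -p pics
python3 - <<'E'
from plant import r,cams,models
import cv2,numpy as np
s=r.get_state(); print(s['clock'],np.round(s['tool_pos'],3),np.round(s['eef_rot'],3),s['opening'])
for c in ['side','top']:
    im=cams.snapshot(c); cv2.imwrite(f'pics/{c}0.png',im[:,:,::-1])
    for n in ['stand','leg_pivot','leg_pin','panel_edge','bar_mid','block','block_end_a','block_end_b','flux_bottle','solder_reel','tip_tin','screwdriver','iron_holder']:
        print(c,n,[(np.round(d['position'],3).tolist(),round(d['p'],2)) for d in models.place_of(c,n)[:3]])
print(r.get_state()['clock'])
E
```

```text
0.0 [ 0.258 -0.568  0.257] [ 0.977  0.212 -0.    -0.001] 1.0004504626809687
side stand [([0.422, 0.026, -0.002], 0.75)]
side leg_pivot [([0.552, -0.045, 0.124], 0.65)]
side leg_pin [([0.51, -0.096, 0.086], 0.49), ([0.396, 0.193, 0.001], 0.44)]
side panel_edge [([0.572, 0.043, 0.147], 0.88)]
side bar_mid [([0.558, 0.045, 0.122], 0.75)]
side block [([0.677, 0.395, -0.001], 0.9), ([0.549, 0.12, -0.002], 0.66), ([0.717, -0.168, -0.001], 0.66)]
side block_end_a [([0.554, 0.046, -0.0], 0.89), ([0.672, 0.472, 0.0], 0.87), ([0.695, 0.323, -0.001], 0.67)]
side block_end_b [([0.554, 0.046, -0.0], 0.89), ([0.672, 0.472, 0.0], 0.87), ([0.695, 0.323, -0.001], 0.67)]
side flux_bottle [([0.475, 0.365, -0.002], 0.56)]
side solder_reel [([0.397, 0.192, 0.004], 0.93), ([0.514, -0.098, 0.083], 0.16)]
side tip_tin [([0.472, 0.363, -0.001], 0.31)]
side screwdriver [([0.686, -0.017, 0.005], 0.84)]
side iron_holder [([0.679, 0.242, -0.0], 0.74)]
top stand [([0.424, 0.027, 0.004], 0.78)]
top leg_pivot [([0.553, -0.047, 0.123], 0.88)]
top leg_pin [([0.509, -0.1, 0.087], 0.64)]
top panel_edge [([0.57, 0.048, 0.151], 0.93), ([0.424, 0.027, 0.003], 0.72), ([0.691, -0.013, -0.004], 0.59)]
top bar_mid [([0.559, 0.043, 0.123], 0.75)]
top block [([0.552, 0.12, -0.002], 0.83), ([0.684, 0.394, -0.001], 0.83), ([0.718, -0.165, 0.0], 0.81)]
top block_end_a [([0.664, 0.471, -0.0], 0.84), ([0.639, -0.17, 0.001], 0.75), ([0.699, 0.321, -0.002], 0.68)]
top block_end_b [([0.664, 0.471, -0.0], 0.84), ([0.639, -0.17, 0.001], 0.75), ([0.699, 0.321, -0.002], 0.68)]
top flux_bottle [([0.476, 0.366, 0.001], 0.91)]
top solder_reel [([0.396, 0.192, 0.001], 0.88), ([0.507, -0.098, 0.087], 0.23)]
top tip_tin [([0.518, -0.17, -0.002], 0.59), ([0.689, -0.012, 0.001], 0.47)]
top screwdriver [([0.69, -0.013, -0.002], 0.68)]
top iron_holder [([0.672, 0.243, 0.004], 0.94), ([0.69, -0.012, -0.001], 0.55)]
1.4
```

View pics/side0.png

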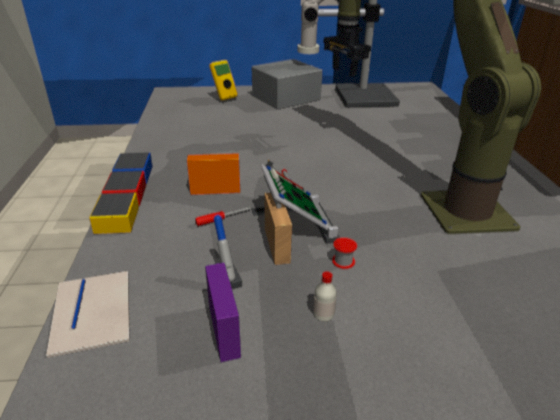

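View pics/top0.png

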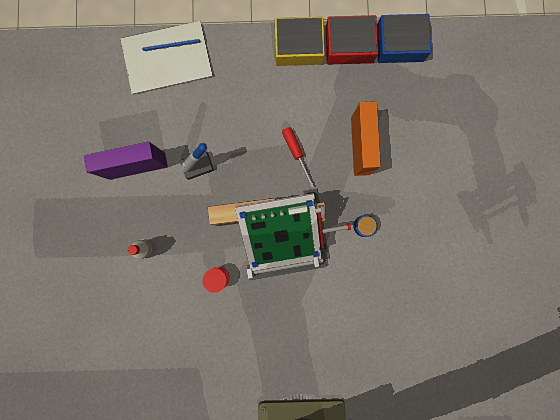

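The side view shows the panel on the natural-wood block at (278,230). The orange (215,173) and purple (222,310) blocks are the look-alikes. The top view shows the leg pin at about (340,229) with the tin under its end at (365,226), and the block's free end at (215,214). I'll fit the stand pose next.

```bash
cat > h.py <<'E'
import numpy as np
from scipy.optimize import least_squares
from scipy.spatial.transform import Rotation as R
L={'stand':(0,0),'pivot':(.1167,-.09),'pin':(.0684,-.138),'edge':(.1493,0),'bar':(.1384,0)}
M=[('stand',.422,.026),('stand',.424,.027),('pivot',.552,-.045),('pivot',.553,-.047),('pin',.510,-.096),('pin',.509,-.1),('edge',.572,.043),('edge',.57,.048),('bar',.558,.045),('bar',.559,.043)]
def w(p,a): c,s=np.cos(p[2]),np.sin(p[2]); return np.array([p[0]+c*a[0]-s*a[1],p[1]+s*a[0]+c*a[1]])
fit=least_squares(lambda p:np.concatenate([w(p,L[n])-[x,y] for n,x,y in M]),[.42,.03,.13],loss='soft_l1',f_scale=.004)
P=fit.x
def W(x,y,z): return np.append(w(P,(x,y)),z)
def S(q): c,s=np.cos(P[2]),np.sin(P[2]); d=np.array(q[:2])-P[:2]; return np.array([c*d[0]+s*d[1],-s*d[0]+c*d[1]])
def shift(target,st): return R.from_quat(st['eef_rot']).inv().apply(np.array(target)-st['tool_pos'])
def turn(head,st): # tool down, tool x at heading head
    T=R.from_matrix(np.array([[np.cos(head),np.sin(head),0],[np.sin(head),-np.cos(head),0],[0,0,-1]]))
    return (R.from_quat(st['eef_rot']).inv()*T).as_rotvec()
E
python3 - <<'E'
from h import *
from plant import r
print(P,np.round(fit.fun*1000,1))
for n,q in dict(block=(.551,.12),tin=(.518,-.17),iron=(.675,.243),reel=(.397,.192),bottle=(.475,.365)).items(): print(n,S(q))
st=r.get_state()
print('turn',turn(P[2]+np.pi/2,st))
for t in [(.02,-.138,.258),(.02,-.138,.085)]: print(W(*t),shift(W(*t),st))
E
```

```text
[0.4229635  0.02654245 0.13798408] [ 1.   0.5 -1.  -0.5 -1.1 -1.6 -2.1  0.4 -0.3 -4.7  0.7 -0.7 -1.2  4.1
  0.8 -0.9  2.   0.6  1.   2.6]
block [0.13967433 0.07495827]
tin [ 0.06709946 -0.20774632]
iron [0.27941398 0.17973341]
reel [-0.00295859  0.16745612]
bottle [0.09809561 0.32808317]
turn [ 4.23888943e-05  4.27579397e-05 -1.28197786e+00]
[ 0.46175484 -0.10739497  0.258     ] [ 3.75869251e-01 -3.36107338e-01 -2.94576919e-04]
[ 0.46175484 -0.10739497  0.085     ] [ 0.37587069 -0.33611695  0.17270542]
```

>>> {"method": "jog_arm", "body": {"turn": [[0,0,-0.16],[0,0,-0.32],[0,0,-0.48],[0,0,-0.64],[0,0,-0.8],[0,0,-0.96],[0,0,-1.12],[0,0,-1.28],[0,0,-1.282],[0,0,-1.282],[0,0,-1.282],[0,0,-1.282]], "translation": [[0.04,-0.035,0],[0.085,-0.075,0],[0.13,-0.115,0],[0.175,-0.155,0],[0.22,-0.195,0],[0.265,-0.235,0],[0.31,-0.277,0],[0.35,-0.313,0],[0.376,-0.336,0],[0.376,-0.336,0],[0.376,-0.336,0],[0.376,-0.336,0]], "grip": [1,1,1,1,1,1,1,1,1,1,1,1]}}

```text
clock: 2.9
tool_pos: [0.4613, -0.109, 0.2576]
eef_rot: [0.658, 0.753, -0.001, 0.0]
contact_force: [-0.1, 0.3, 0.0]
opening: 0.003
finger_force: 0.0
```

Run:
```python
from h import *
from plant import r,cams,models
import cv2
st=r.get_state()
im=cams.snapshot('wrist'); cv2.imwrite('pics/w1.png',im[:,:,::-1])
for n in ['leg_pin','leg_pivot','tip_tin']:
  for d in models.place_of('wrist',n)[:2]: print(n,np.round(d['position'],3),S(d['position']),d['p'])
print(turn(P[2]+np.pi/2,st),S(st['tool_pos']),shift(W(.02,-.138,.085),st))
```

```text
leg_pin [ 0.509 -0.102  0.088] [ 0.06719699 -0.1387035 ] 0.89
leg_pivot [ 0.55  -0.042  0.127] [ 0.11603259 -0.0851113 ] 0.91
tip_tin [ 0.517 -0.168 -0.002] [ 0.06622999 -0.20601023] 0.73
[-0.00079841  0.00087438 -0.00270645] [ 0.01931851 -0.13957317] [0.00172612 0.00081483 0.17260645]
```

View pics/w1.png

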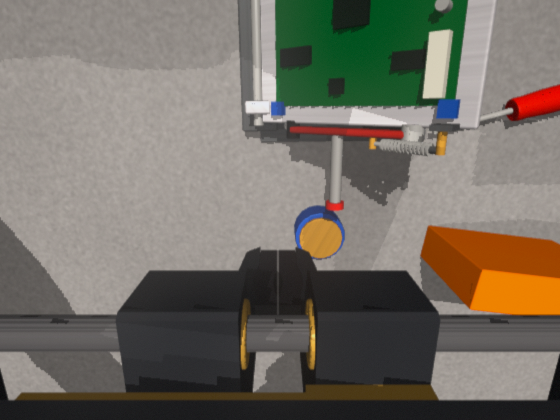

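The wrist view shows the pin shaft at (337,170) with its button at (335,206). The fingers are hinge-side at (278,260). A spring and bracket stick out at (375–441,145), so I'll tilt the tool outwards to keep the body clear of them.

>>> {"method": "jog_arm", "body": {"turn": [[0,0.17,0],[0,0.35,0],[0,0.35,0],[0,0.35,0],[0,0.35,0],[0,0.35,0],[0,0.35,0],[0,0.35,0]], "translation": [[0,0,0.02],[0,0,0.05],[0,0,0.09],[0,0,0.13],[0,0,0.16],[0,0,0.172],[0,0,0.172],[0,0,0.172]], "grip": [1,1,1,1,1,1,1,1]}}

```text
clock: 4.1
tool_pos: [0.4626, -0.1075, 0.0867]
eef_rot: [0.647, 0.743, 0.115, -0.13]
contact_force: [0.8, -0.8, 0.6]
opening: 0.002
finger_force: 0.0
```

Run:
```python
from h import *
from plant import r,cams,models
import cv2
st=r.get_state()
print(S(st['tool_pos']),st['tool_pos'],st['contact_force'])
T=R.from_quat(st['eef_rot'])
z0=st['tool_pos'][2]; x0,y0=S(st['tool_pos'])
for th in [0,.15,.3,.45,.6,.75]:
  a=.68+th; px=.1167-.062*np.cos(a); pz=.1243-.062*np.sin(a)
  print(th,np.round(shift(W(px-.0225,-.140,pz),st),4))
```

```text
[ 0.0208597  -0.13825703] [ 0.46264173 -0.10753131  0.08672795] [ 0.7615288  -0.78208665  0.59218123]
0 [-0.0021  0.0251  0.0008]
0.15 [-0.0045  0.0315  0.0071]
0.3 [-0.0064  0.0388  0.0125]
0.45 [-0.008   0.0469  0.0169]
0.6 [-0.0091  0.0555  0.02  ]
0.75 [-0.0098  0.0646  0.0219]
```

>>> {"method": "jog_arm", "body": {"turn": [[0,0,0],[0,0,0],[0,0,0],[0,0,0],[0,0,0],[0,0,0],[0,0,0],[0,0,0],[0,0,0],[0,0,0],[0,0,0],[0,0,0]], "translation": [[-0.001,0.012,0],[-0.002,0.025,0.001],[-0.003,0.028,0.004],[-0.0045,0.0315,0.007],[-0.0055,0.035,0.01],[-0.0065,0.039,0.0125],[-0.007,0.043,0.0145],[-0.008,0.047,0.017],[-0.0085,0.051,0.0185],[-0.009,0.0555,0.02],[-0.0095,0.06,0.021],[-0.0095,0.06,0.021]], "grip": [1,1,1,1,1,1,1,1,1,1,1,1]}}

```text
clock: 5.6
tool_pos: [0.5227, -0.1007, 0.0629]
eef_rot: [0.647, 0.743, 0.115, -0.131]
contact_force: [0.0, 0.3, 0.0]
opening: 0.003
finger_force: 0.0
```

Run:
```python
from h import *
from plant import r,cams,models
import cv2
st=r.get_state()
print(S(st['tool_pos']),st['tool_pos'],st['contact_force'])
im=cams.snapshot('wrist'); cv2.imwrite('pics/w2.png',im[:,:,::-1])
for c in ['wrist','top']:
 if c=='top': cams.snapshot(c)
 for n in ['leg_pin','leg_pivot','panel_edge']:
  for d in models.place_of(c,n)[:2]: print(n,np.round(d['position'],3),S(d['position']),d['p'])
```

```text
[ 0.08125884 -0.13974922] [ 0.52267203 -0.10070162  0.06293419] [0.048451   0.30703154 0.0382954 ]
leg_pin [ 0.572 -0.094  0.064] [ 0.13150472 -0.13945597] 0.73
leg_pivot [ 0.552 -0.044  0.126] [ 0.11758442 -0.08774983] 0.73
panel_edge [ 0.519 -0.169 -0.002] [ 0.06798537 -0.20645591] 0.51
leg_pin [ 0.572 -0.093  0.065] [ 0.13095169 -0.13907629] 0.64
leg_pivot [ 0.551 -0.048  0.123] [ 0.11673708 -0.09167054] 0.7
leg_pivot [0.571 0.049 0.153] [0.14928096 0.00164005] 0.27
panel_edge [0.572 0.049 0.148] [0.15114915 0.00127966] 0.62
```

View pics/w2.png

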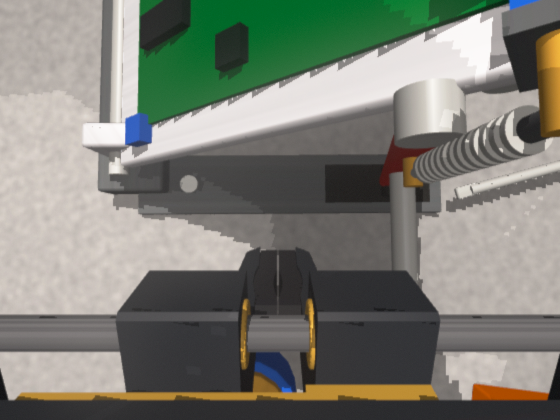

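The leg is locked: the pin sits at stand x 0.131, z 0.065, which matches 1.13 rad. In the picture the pin is at (403,230), well clear of the fingers. I'll retreat next.

>>> {"method": "jog_arm", "body": {"turn": [[0,0,0],[0,0,0],[0,0,0],[0,0,0],[0,0,0],[0,0,0],[0,-0.17,0],[0,-0.35,0],[0,-0.35,0],[0,-0.35,0]], "translation": [[0,-0.02,0],[0,-0.03,-0.02],[0,-0.03,-0.06],[0,-0.03,-0.1],[0,-0.03,-0.15],[0,-0.03,-0.2],[0,-0.03,-0.21],[0,-0.03,-0.21],[0,-0.03,-0.21],[0,-0.03,-0.21]], "grip": [1,1,1,1,1,1,1,1,1,1]}}

```text
clock: 7.25
tool_pos: [0.5015, -0.1776, 0.2603]
eef_rot: [0.657, 0.754, 0.0, -0.001]
contact_force: [0.1, -0.7, -0.2]
opening: 0.008
finger_force: 0.0
```

Run:
```python
from h import *
from plant import r
st=r.get_state()
print(S(st['tool_pos']),turn(P[2]+np.pi/2,st),shift(W(.139,.16,.27),st))
```

```text
[ 0.04974187 -0.21297535] [-0.00060053 -0.00088615 -0.00171003] [ 0.37313591  0.08861444 -0.00942781]
```

Opening to about 68 mm (grip 0.23) on the way.

>>> {"method": "jog_arm", "body": {"turn": [[0,0,0],[0,0,0],[0,0,0],[0,0,0],[0,0,0],[0,0,0],[0,0,0],[0,0,0],[0,0,0],[0,0,0],[0,0,0],[0,0,0]], "translation": [[0.03,0.008,-0.01],[0.07,0.018,-0.02],[0.11,0.028,-0.03],[0.15,0.038,-0.03],[0.19,0.048,-0.03],[0.23,0.057,-0.03],[0.27,0.066,-0.03],[0.31,0.075,-0.025],[0.345,0.083,-0.02],[0.373,0.0885,-0.01],[0.373,0.0885,-0.01],[0.373,0.0885,-0.01]], "grip": [0.9,0.8,0.7,0.6,0.5,0.4,0.3,0.23,0.23,0.23,0.23,0.23]}}

```text
clock: 8.75
tool_pos: [0.539, 0.2024, 0.2694]
eef_rot: [0.658, 0.753, -0.001, -0.0]
contact_force: [0.8, -0.9, 0.4]
opening: 0.769
finger_force: 0.0
```

Run:
```python
from h import *
from plant import r,cams,models
import cv2
st=r.get_state()
im=cams.snapshot('wrist'); cv2.imwrite('pics/w3.png',im[:,:,::-1])
for n in ['block','block_end_b','iron_holder']:
  for d in models.place_of('wrist',n)[:3]: print(n,np.round(d['position'],3),S(d['position']),d['p'])
# block corners in stand frame: project hypothesis & mask top-face yaw
K=cams.camera_params('wrist'); C=R.from_quat(K['orientation']) if len(np.shape(K['orientation']))==1 else R.from_matrix(K['orientation'])
def pr(p): q=C.inv().apply(np.array(p)-K['eye']); return K['cx']+K['fx']*q[0]/-q[2],K['cy']-K['fy']*q[1]/-q[2]
for a in [(.12,.15),(.16,.15),(.12,.09),(.16,.09)]: print(a,np.round(pr(W(*a,.115))))
print(S(st['tool_pos']),st['tool_pos'],turn(P[2]+np.pi/2,st))
```

```text
block [ 0.553  0.123 -0.001] [0.14168551 0.07780874] 0.81
block_end_b [0.546 0.202 0.002] [0.14652343 0.15699595] 0.93
block_end_b [0.693 0.321 0.001] [0.30791375 0.25482711] 0.83
(0.12, 0.15) [254. 205.]
(0.16, 0.15) [302. 205.]
(0.12, 0.09) [255. 270.]
(0.16, 0.09) [301. 270.]
[0.1391637  0.15824003] [0.53903911 0.20241995 0.26942619] [-0.0016605   0.00109157 -0.00398233]
```

View pics/w3.png

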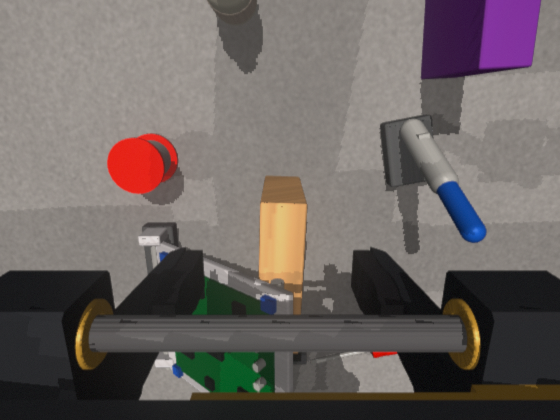

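The wrist view shows the block's top at columns 261–306 with its free end at row 201. That puts it at stand x about 0.144, with the end at y about 0.152. The holder's handle at (475,235) is clear, so I'll descend and grip.

>>> {"method": "jog_arm", "body": {"turn": [[0,0,0],[0,0,0],[0,0,0],[0,0,0],[0,0,0],[0,0,0],[0,0,0],[0,0,0],[0,0,0],[0,0,0],[0,0,0],[0,0,0],[0,0,0],[0,0,0]], "translation": [[-0.01,0.002,0.02],[-0.02,0.004,0.05],[-0.027,0.005,0.09],[-0.027,0.005,0.12],[-0.027,0.005,0.15],[-0.027,0.005,0.17],[-0.027,0.005,0.178],[-0.027,0.005,0.178],[-0.027,0.005,0.178],[-0.027,0.005,0.178],[-0.027,0.005,0.178],[-0.027,0.005,0.178],[-0.027,0.005,0.178],[-0.027,0.005,0.178]], "grip": [0.23,0.23,0.23,0.23,0.23,0.23,0.23,0.23,0.4,0.5,0.6,0.7,0.7,0.7], "force": 50}}

```text
clock: 10.7
tool_pos: [0.5467, 0.1793, 0.0925]
eef_rot: [0.657, 0.754, 0.0, 0.0]
contact_force: [-1.5, 0.1, 6.0]
opening: 0.449
finger_force: 49.9
```

Run:
```python
from h import *
from plant import r,cams,models
import cv2
st=r.get_state()
print(S(st['tool_pos']),st['tool_pos'],st['contact_force'],st['opening']*88,st['finger_force'])
cams.snapshot('top')
for n in ['leg_pin','panel_edge','block']:
  for d in models.place_of('top',n)[:2]: print(n,np.round(d['position'],3),S(d['position']),d['p'])
```

```text
[0.14361338 0.13427333] [0.54674303 0.17929309 0.09251026] [-1.45665895  0.12952879  5.9837649 ] 39.50452267653324 49.85279917564185
leg_pin [ 0.571 -0.09   0.065] [ 0.13014822 -0.13613785] 0.61
block [0.687 0.397 0.003] [0.3120584  0.33047605] 0.97
block [ 0.717 -0.167 -0.001] [ 0.2641832  -0.23238875] 0.87
```

>>> {"method": "jog_arm", "body": {"turn": [[0,0,0],[0,0,0],[0,0,0],[0,0,0],[0,0,0],[0,0,0],[0,0,0],[0,0,0],[0,0,0],[0,0,0],[0,0,0],[0,0,0],[0,0,0],[0,0,0],[0,0,0],[0,0,0],[0,0,0],[0,0,0],[0,0,0]], "translation": [[0.004,0,0],[0.011,0,0],[0.019,0,0],[0.027,0,0],[0.035,0,0],[0.043,0,0],[0.051,0,0],[0.059,0,0],[0.067,0,0],[0.075,0,0],[0.083,0,0],[0.091,0,0],[0.099,0,0],[0.107,0,0],[0.115,0,0],[0.123,0,0],[0.13,0,0],[0.13,0,0],[0.13,0,0]], "grip": [0.7,0.7,0.7,0.7,0.7,0.7,0.7,0.7,0.7,0.7,0.7,0.7,0.7,0.7,0.7,0.7,0.7,0.7,0.7]}}

```text
clock: 13.28
tool_pos: [0.5292, 0.3082, 0.0925]
eef_rot: [0.656, 0.754, 0.0, 0.0]
contact_force: [-0.7, -0.6, 6.4]
opening: 0.443
finger_force: 49.8
```

Run:
```python
from h import *
from plant import r,cams,models
import cv2
st=r.get_state()
print(S(st['tool_pos']),st['tool_pos'],st['contact_force'],st['opening']*88,st['finger_force'])
for c in ['top','side']:
 im=cams.snapshot(c); cv2.imwrite(f'pics/{c}4.png',im[:,:,::-1])
 for n in ['leg_pin','panel_edge','block','block_end_a']:
  for d in models.place_of(c,n)[:4]: print(c,n,np.round(d['position'],3),S(d['position']),d['p'])
```

```text
[0.14393211 0.26437036] [0.52916432 0.30819742 0.09251535] [-0.68853621 -0.60868324  6.3666936 ] 39.021658677484666 49.7518471701369
top leg_pin [ 0.572 -0.092  0.056] [ 0.13142764 -0.13782991] 0.6
top panel_edge [0.576 0.046 0.14 ] [ 0.15459944 -0.00222826] 0.59
top block [ 0.537  0.246 -0.002] [0.14281361 0.2015295 ] 0.82
top block [ 0.717 -0.167 -0.002] [ 0.26464817 -0.23194852] 0.64
top block_end_a [0.542 0.173 0.004] [0.13841853 0.12843933] 0.82
top block_end_a [ 0.64  -0.166  0.001] [ 0.18795356 -0.22079341] 0.81
top block_end_a [ 0.527  0.322 -0.001] [0.14343374 0.27797075] 0.68
top block_end_a [ 0.796 -0.168 -0.002] [ 0.34236355 -0.24375018] 0.61
side leg_pin [ 0.574 -0.089  0.058] [ 0.13425874 -0.13489139] 0.66
side panel_edge [0.58  0.045 0.14 ] [ 0.15763148 -0.0036589 ] 0.79
side block [ 0.532  0.249 -0.002] [0.13855717 0.2050484 ] 0.97
side block [ 0.68   0.393 -0.003] [0.30525157 0.32798866] 0.78
side block [ 0.716 -0.17  -0.001] [ 0.26334408 -0.23479621] 0.64
side block [0.396 0.194 0.   ] [-0.00357494  0.1695609 ] 0.26
side block_end_a [ 0.544  0.175 -0.001] [0.14065809 0.13075328] 0.97
side block_end_a [ 0.53   0.323 -0.   ] [0.14699399 0.27888979] 0.94
side block_end_a [0.668 0.468 0.004] [0.30318638 0.40399514] 0.88
side block_end_a [ 0.641 -0.17  -0.006] [ 0.18895789 -0.22446646] 0.77
```

View pics/side4.png

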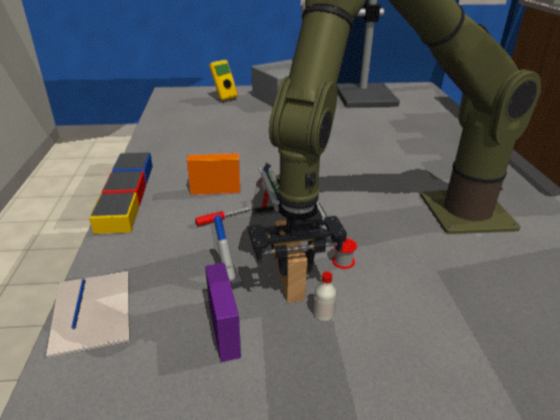

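The block is out: its near end is at stand y 0.13. The panel edge is at z 0.14, which fits the panel resting on its leg. I'll release and lift.

>>> {"method": "jog_arm", "body": {"turn": [[0,0,0],[0,0,0],[0,0,0],[0,0,0],[0,0,0],[0,0,0],[0,0,0],[0,0,0],[0,0,0],[0,0,0],[0,0,0],[0,0,0],[0,0,0]], "translation": [[0,0,0],[0,0,0],[0,0,0],[0,0,0],[0,0,0],[0,0,-0.02],[0,0,-0.05],[0,0,-0.09],[0,0,-0.13],[0,0,-0.17],[0,0,-0.2],[0,0,-0.2],[0,0,-0.2]], "grip": [0.5,0.4,0.3,0.23,0.23,0.23,0.23,0.23,0.23,0.23,0.23,0.23,0.23]}}

```text
clock: 15.4
tool_pos: [0.5285, 0.3075, 0.2919]
eef_rot: [0.657, 0.754, -0.0, 0.0]
contact_force: [-0.4, -0.7, 0.0]
opening: 0.764
finger_force: 0.0
```

Run:
```python
from h import *
from plant import r,cams,models
import cv2
st=r.get_state()
print(st['contact_force'],st['opening']*88)
for c in ['top','side']:
 im=cams.snapshot(c); cv2.imwrite(f'pics/{c}5.png',im[:,:,::-1])
 for n in ['leg_pin','panel_edge','block','block_end_a']:
  for d in models.place_of(c,n)[:2]: print(c,n,np.round(d['position'],3),S(d['position']),d['p'])
```

```text
[-0.36705007 -0.66176305  0.04921343] 67.24929742699315
top leg_pin [ 0.574 -0.092  0.057] [ 0.13356547 -0.13842966] 0.63
top panel_edge [0.575 0.05  0.143] [0.15388949 0.00211063] 0.76
top block [ 0.719 -0.165  0.   ] [ 0.26679145 -0.23032791] 0.78
top block [0.682 0.393 0.   ] [0.30683636 0.32776859] 0.73
top block_end_a [ 0.792 -0.17  -0.002] [ 0.33891887 -0.24529102] 0.96
top block_end_a [0.541 0.171 0.002] [0.13671271 0.12706085] 0.93
side leg_pin [ 0.578 -0.087  0.056] [ 0.13760437 -0.13333679] 0.69
side panel_edge [0.58  0.047 0.14 ] [ 0.15842933 -0.00154859] 0.81
side block [ 0.532  0.25  -0.003] [0.13818571 0.20600862] 0.93
side block [ 0.718 -0.171  0.001] [ 0.26510223 -0.235949  ] 0.93
side block_end_a [0.67  0.47  0.003] [0.30572585 0.40556073] 0.98
side block_end_a [ 0.79  -0.171  0.004] [ 0.33599419 -0.24599543] 0.94
```

View pics/side5.png

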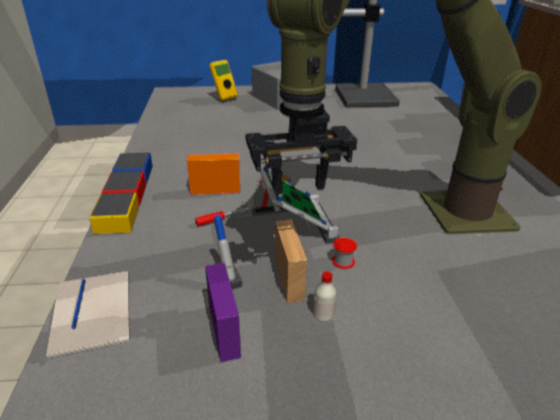

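The block stands upright and free at (290,262). The panel stands on its red leg at (266,195), and the bystanders haven't moved.

```bash
python3 -c "
from plant import r
print(r.finish_job())"
```

```text
the job is handed in; nothing more can be done
None
```

The job is handed in, with no verdict returned: the leg snapped over and locked, the panel stands on it, and the block is upright about 40 mm clear of the panel's side, with nothing else on the bench visibly moved.

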